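# Set the banded antenna in the sloping cradle

## Task

Take the antenna with the orange band and lay it in both forks of the blue sloping cradle, brass connector downhill next to the stop plate and tip uphill, so that it can be gripped again at a slant to fit it to the modem box. Let go of it there, and leave the antenna with the white band where it lies.

Things in the scene. Friction and masses are not known exactly. Their poses are not given: they have to be found in the camera images.
- antenna: Flat stick antenna 200 mm long: black body 175 x 18 x 13 mm thick, a round brass connector (10 mm diameter, 25 mm long) at one end, a 30 mm wide orange band near the other end (tip). 40 to 85 g, lies flat on the table. Origin: mid-length, on the underside, also its balance point; x runs from connector to tip, z up.
- cradle: Fixed cradle: 230 x 90 x 12 mm aluminium base, two blue forks on posts (low, high), aluminium stop plate at the low end; 145 mm tall. Origin on the table below the seat point; x level, pointing uphill; y across; z up. Forks open square to the slope: slot 24 mm wide, 13 mm deep, flaring to 52 mm wide 30 mm above the seat. Only the base lies between the forks, so fingers fit beside and under the antenna.
- cradle_seat (a point): Seat point, 90 mm above the cradle's origin, with the cradle's axes: where the origin of an antenna touching the stop plate lies. The antenna's underside rests on a line through it that rises 25 degrees towards +x, in the plane y = 0. Along that line from this point: stop plate's face at -100 mm, low fork at -50, high fork at +60 (each 12 mm thick). Laid a little uphill it may stay or slide to the stop.
- spare: Flat stick antenna 200 mm long: black body 175 x 18 x 13 mm thick, a round brass connector (10 mm diameter, 25 mm long) at one end, a 30 mm wide white band near the other end (tip). 40 to 85 g, lies flat on the table. Origin: mid-length, on the underside, also its balance point; x runs from connector to tip, z up. Leave alone.
Mind the look-alikes: they are no part of the job. What is shaped like the antenna but brown is not meant.

How it is judged:
At the end, for the whole second after the job is handed in: The orange-banded antenna rests in both forks, released and still, rising 25 +/- 10 degrees, tip uphill, in line with the cradle within 10 degrees; its middle within 15 mm sideways, 15 mm down, 25 mm up of the seat point and at most 20 mm uphill or 15 mm downhill of it (y of antenna in the frame of cradle_seat between -0.015 and 0.015 m and x of antenna in the frame of cradle_seat between -0.015 and 0.02 m and angle between the x axis of antenna and the y axis of cradle, either way round above 1.39 rad and z of antenna in the frame of cradle_seat between -0.015 and 0.025 m and angle between antenna's own x axis and vertical between 0.96 and 1.31 rad and contact force between antenna and cradle above 0.1 N and linear speed of antenna below 0.02 m/s and angular speed of antenna below 0.2 rad/s); the robot touches nothing.
It fails at once if the white-banded antenna is moved by more than 30 mm (distance of spare from where it was at the start of the episode above 0.03 m).
It also fails if it takes over 42 s, if anything falls off the work surface, if the arm or the gripper's body presses on something with over 40 N, if the wrist force passes 120 N, or if a joint passes its speed limit or range.

## Robot

A 7-joint arm with a two-finger parallel gripper is mounted at the origin on the work surface. World frame = base frame: x ahead of the robot, y to its left, z up, the work surface at z = 0. Lengths are in m, angles in rad, forces in N, time in s.
With the tool pointing down it reaches from about 0.425 to 0.95 m from the base axis. Payload 4.7 kg.
Tool frame: the origin (TCP) lies at the very end of the fingers, on their centre line; the grasp point (between the pads) lies 19 mm behind it; z points along the fingers, y is the direction in which the jaws open and shut (so a half turn about z gives the same grasp; the last joint's range is limited). The gripper opens to 87 mm and grips with 3 to 60 N. Pads are 19 mm wide; open, the fingers measure 117 mm over their backs; the gripper's body (75 mm by 190 mm) begins 51 mm behind the grasp point.
Start: joints at [1.187, 0.469, -0.049, 1.532, 0.024, 1.141, -0.082], TCP at [0.235, -0.633, 0.223] pointing down, gripper open.
Joint ranges: [-2.59, 2.59], [-0.33, 1.99], [-1.39, 1.29], [0.1, 2.45], [-1.04, 4.18], [0.21, 1.99], [-2.66, 2.66]. Speed limits (rad/s): [2.57, 2.57, 3.14, 3.14, 3.14, 3.14, 3.14].

## Interface

Orientations are given as a unit quaternion [w, x, y, z].
In Python, from rig import get_obs, grab_frame, calibration, finish_job gives the robot as it stands.
- The arm moves only by the tool step_arm, never from a script. Its argument "rows" is a list of rows, each an object of numbers: "gripper": the closure in counts, from 0 (fully open) to 255 (shut); "dx", "dy", "dz": the shift along the tool's x, y, z in mm; "wx", "wy", "wz": the turn, a rotation vector about the tool's x, y, z in degrees. In form: [{"gripper": .., "dx": .., "dy": .., "dz": .., "wx": .., "wy": .., "wz": ..}, ...]. A call has 1 to 20 rows; each row shifts and turns the commanded pose from where the row before left it, along the tool's axes as they then stand; what a row does not reach is not made up. A row lasts 1/8 s, in which the tool goes at most 62.5 mm and 10.7 degrees, less where a joint would pass 70% of its speed; a pose out of reach is approached as far as the arm can. A call with a gripper value outside its range is refused whole. The fingers move at their own pace and stop on an object; "squeeze" is the grip in N (left out, the last holds). Time passes only in rows, so rows that do not move let the fingers close. It gives the time, the measured TCP pose, the force and the opening at its end, in the units of the state.
- get_obs(): the state, without advancing time (a new reading comes with each control period).
- grab_frame(name): name is "scene" or "top"; returns (picture, depth): 400x640x3 uint8, blue, green, red; 400x640 float32, m along the optical axis (not along the pixel's ray), 0 where there is no reading.
- calibration(name): a dict with "fx", "fy", "cx", "cy" (pixels), "k1" (the pictures are not rectified: a ray, as slopes to the right and down, at radius r is drawn at 1 + k1 r^2 times it, then the intrinsics apply), "world_to_cam" (4x4, takes a point from world to camera coordinates). Camera axes: x right, y down, z forward; pixel columns grow to the right and rows downward; lengths in m; the calibration is good to about 2 mm. A picture is of the moment at which its call begins. calibration takes no time and is no camera call.
- finish_job(): hands the job in, once; it reports no verdict.
The state is a dict: "time_s": time; "q": joint angles; "joint_velocities": joint speeds; "effort": joint torques, N m; "tcp_pos": TCP position; "ee_rot": TCP orientation; "contact_force": force on the tool from outside, world axes, zero at the start; "ft_torque": the same for the moment, N m; "gripper_width": opening from 0.0 (shut) to 1.0 (fully open).
Only numpy, scipy, OpenCV 4.12 (cv2) and the standard library are available. Lean on these libraries where they do the work, as an engineer would, in place of code of your own. Each camera call takes 0.05 s, during which the arm holds its last target.

## Working session

There is one attempt and no reset: what is moved stays moved. The work goes in short steps, Python scripts to look and compute and a tool call to move; the robot and the scene stay as the last step left them, time stands still between calls to the robot, and variables do not carry over. Pictures are saved under pics/ and viewed, and the job is handed in when it is done.

Besides the shell and the picture viewer there is one more tool, called after "Emit:" by a JSON object that holds its "op" and its "data", one argument or row to a line. step_arm: Moves the arm, as the interface text tells. Its arguments: {"type":"object","properties":{"rows":{"type":"array"},"squeeze":{"type":"number"}},"required":["rows"]}

```bash
ls; mkdir -p pics; python3 - <<'E'
from rig import *
import cv2,numpy as np
print(get_obs())
for n in("scene","top"):
    p,d=grab_frame(n); cv2.imwrite(f"pics/{n}0.png",p); np.save(f"pics/{n}0.npy",d); cv2.imwrite(f"pics/{n}0raw.png",p)
    print(n,calibration(n))
E
```

```text
pics
{'time_s': 0.0, 'q': array([ 1.18709942,  0.46944857, -0.04857584,  1.53369468,  0.02410783,
        1.14098228, -0.08231162]), 'joint_velocities': array([-0.00100877, -0.00086331,  0.00038671, -0.00065174, -0.00092363,
        0.00035075,  0.00012423]), 'effort': array([-3.04136321e-06, -5.07974803e+01, -8.09899229e-02, -2.36160386e+01,
       -6.13712962e-02,  3.79125320e-02,  1.77205534e-04]), 'tcp_pos': array([ 0.23428427, -0.63240038,  0.22149425]), 'ee_rot': array([-9.49633729e-04,  9.84305099e-01,  1.76472444e-01, -2.14320008e-04]), 'contact_force': array([-0.11366921, -0.79222631, -0.44913709]), 'ft_torque': array([-0.03233699,  0.01565891, -0.0300576 ]), 'gripper_width': 0.9999653059559294}
scene {'fx': 500.05744908807645, 'fy': 500.05744908807645, 'cx': 314.4372641598805, 'cy': 196.90107660588467, 'k1': -0.11618339155701694, 'world_to_cam': array([[ 0.29361666,  0.95590116,  0.00649837, -0.30388025],
       [ 0.53673361, -0.15923136, -0.82859061, -0.21336751],
       [-0.79101598,  0.2467759 , -0.55981726,  1.57432578],
       [ 0.        ,  0.        ,  0.        ,  1.        ]])}
top {'fx': 414.9839716433029, 'fy': 414.9839716433029, 'cx': 320.8374577897545, 'cy': 190.2808264680847, 'k1': 0.03683627919003462, 'world_to_cam': array([[ 0.11281778, -0.99361165,  0.00283664,  0.10697415],
       [-0.96913638, -0.11066768, -0.22028922,  0.60524321],
       [ 0.21919586,  0.02210345, -0.97543048,  1.11427696],
       [ 0.        ,  0.        ,  0.        ,  1.        ]])}
```

View pics/scene0.png

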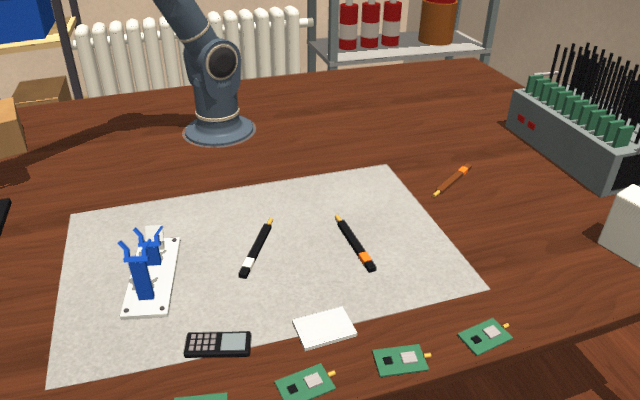

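View pics/top0.png

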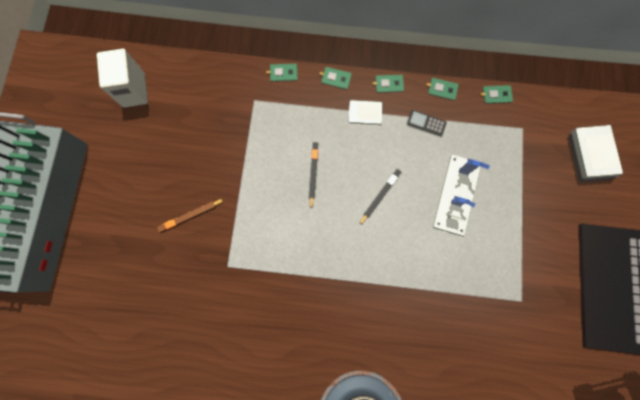

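The scene view shows the orange-band antenna at about (355,243), the white-band spare at (257,248) and the cradle at (150,265). In the top view they are at (314,175), (381,197) and (460,195). The brown look-alike is off the mat. Next I measure them.

```bash
cat > h.py <<'E'
import numpy as np,cv2
from rig import calibration
def rays(n,uv):
    c=calibration(n); K=np.array([[c['fx'],0,c['cx']],[0,c['fy'],c['cy']],[0,0,1.]])
    p=cv2.undistortPoints(np.asarray(uv,float).reshape(-1,1,2),K,np.array([c['k1'],0,0,0,0.]),).reshape(-1,2)
    T=c['world_to_cam'];R=T[:3,:3];o=-R.T@T[:3,3]
    return o,np.c_[p,np.ones(len(p))]@R   # dir with unit depth
def plane(n,uv,z):
    o,d=rays(n,uv); return o+d*((z-o[2])/d[:,2])[:,None]
def cloud(n,mask,dep):
    v,u=np.nonzero(mask&(dep>0)); o,d=rays(n,np.c_[u,v]); return o+d*dep[v,u][:,None]
def proj(n,P):
    c=calibration(n);T=c['world_to_cam'];P=np.asarray(P,float).reshape(-1,3)@T[:3,:3].T+T[:3,3]
    x=P[:,:2]/P[:,2:];x=x*(1+c['k1']*(x**2).sum(1,keepdims=True));return x*c['fx']+[c['cx'],c['cy']]
E
cat > m.py <<'E'
from h import *
import sys
def hsv(n,t):
    p=cv2.imread(f"pics/{n}{t}.png"); return cv2.cvtColor(p,cv2.COLOR_BGR2HSV),np.load(f"pics/{n}{t}.npy")
W={"scene":dict(ant=(320,205,390,280),sp=(230,210,285,285),cr=(110,215,190,325)),"top":dict(ant=(295,135,330,212),sp=(352,162,408,230),cr=(425,145,500,245))}
for n in W:
    H,D=hsv(n,0)
    for k in("ant","sp"):
        x0,y0,x1,y1=W[n][k]; m=np.zeros(D.shape,bool); m[y0:y1,x0:x1]=True
        obj=m&((H[...,2]<70)|((H[...,0]<28)&(H[...,1]>120)))
        cs,_=cv2.findContours(obj.astype(np.uint8),cv2.RETR_EXTERNAL,cv2.CHAIN_APPROX_NONE)
        c=max(cs,key=cv2.contourArea)[:,0]
        P=plane(n,c,0.008); r=cv2.minAreaRect((P[:,:2]*1000).astype(np.float32)); print(n,k,"rect",np.round(r[0],1),np.round(r[1],1),round(r[2],1))
        b=m&(H[...,0]<16)&(H[...,1]>150)&(H[...,2]>120); 
        v,u=np.nonzero(b); print("  orange",len(u), np.round(plane(n,[[u.mean(),v.mean()]],.013),4) if len(u) else '')
        C=cloud(n,obj,D); print("  depth z pct",np.round(np.percentile(C[:,2],[5,25,50,75,95]),4))
    x0,y0,x1,y1=W[n]["cr"]; m=np.zeros(D.shape,bool); m[y0:y1,x0:x1]=True
    blue=m&(H[...,0]>100)&(H[...,0]<130)&(H[...,1]>130)
    C=cloud(n,blue,D); np.save(f"pics/blue_{n}.npy",C); print(n,"blue",len(C),C.min(0).round(3),C.max(0).round(3))
    wh=m&(H[...,1]<30)&(H[...,2]>205)
    C=cloud(n,wh,D); C=C[(C[:,2]<.02)&(C[:,2]>.004)]; print(" base pts",len(C),np.median(C[:,2])); 
    r=cv2.minAreaRect((C[:,:2]*1000).astype(np.float32)); print(" base rect",np.round(r[0],1),np.round(r[1],1),round(r[2],1))
    p=cv2.imread(f"pics/{n}0.png")[y0:y1,x0:x1]; cv2.imwrite(f"pics/crz_{n}.png",cv2.resize(p,None,fx=5,fy=5,interpolation=cv2.INTER_CUBIC))
E
python3 m.py
```

```text
scene ant rect [652.8 207.4] [206.1  24. ] 2.6
  orange 53 [[0.7152 0.2053 0.013 ]]
  depth z pct [0.0033 0.0099 0.0127 0.0139 0.0154]
scene sp rect [581.8  15.2] [ 20.  146.9] 59.8
  orange 0 
  depth z pct [0.0045 0.0104 0.0124 0.0134 0.0151]
scene blue 1344 [ 0.567 -0.265  0.011] [ 0.719 -0.191  0.144]
 base pts 1929 0.011222289463097557
 base rect [ 599.7 -229.9] [346.3 147.5] 5.6
top ant rect [714.9 208.3] [28.7 15.3] 6.5
  orange 0 
  depth z pct [0.0075 0.0104 0.0128 0.014  0.0153]
top sp rect [532.   41.3] [ 2.3 17.4] 59.1
  orange 0 
  depth z pct [0.0074 0.0084 0.0099 0.0124 0.013 ]
top blue 33 [ 0.603 -0.251  0.064] [ 0.707 -0.216  0.127]
 base pts 1433 0.011563209879765335
 base rect [ 638.6 -229.6] [ 93.2 232.4] 79.7
```

```bash
python3 -c "
import cv2,numpy as np
a=cv2.imread('pics/crz_scene.png');b=cv2.imread('pics/crz_top.png')
h=max(a.shape[0],b.shape[0]);o=np.zeros((h,a.shape[1]+b.shape[1],3),np.uint8);o[:a.shape[0],:a.shape[1]]=a;o[:b.shape[0],a.shape[1]:]=b
cv2.imwrite('pics/crz.png',o);print(o.shape)"
```

```text
(550, 775, 3)
```

View pics/crz.png

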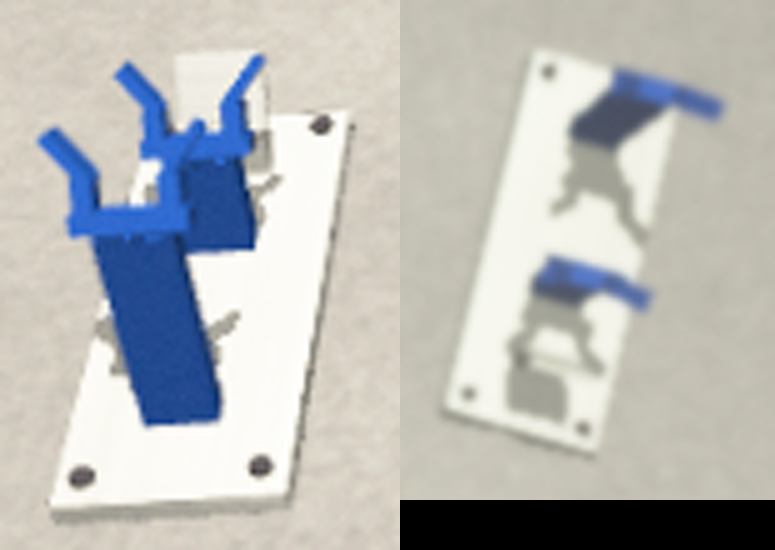

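Top-view base rectangle is 232 x 93 mm, which matches 230 x 90. Uphill is away from the robot. Next I refine the forks and the antenna.

```bash
cat > m2.py <<'E'
from h import *
from m import hsv
yaw=np.deg2rad(-10.3); ax=np.array([np.cos(yaw),np.sin(yaw)]); ay=np.array([-ax[1],ax[0]])
c0=np.array([.6386,-.2296])
for n in("scene","top"):
    B=np.load(f"pics/blue_{n}.npy"); X=np.c_[(B[:,:2]-c0)@ax,(B[:,:2]-c0)@ay,B[:,2]]
    for lo in range(10,150,10):
        s=X[(X[:,2]>lo/1e3)&(X[:,2]<=lo/1e3+.01)]
        for g,t in(("lo",s[s[:,0]<0.0]),("hi",s[s[:,0]>=0.0])):
            if len(t)>2: print(n,lo,g,len(t),"x",np.round(np.percentile(t[:,0],[3,50,97])*1e3,1),"y",np.round(np.percentile(t[:,1],[2,98])*1e3,1))
# top base edge
H,D=hsv("top",0)
W={"scene":dict(ant=(320,205,390,280)),"top":dict(ant=(300,135,328,212))}
for n in W:
  H,D=hsv(n,0); p=cv2.imread(f"pics/{n}0.png")
  x0,y0,x1,y1=W[n]["ant"]
  for nm,cond in(("all",(H[...,2]<110)|((H[...,0]<28)&(H[...,1]>90))),("col",(H[...,0]<28)&(H[...,1]>90)&(H[...,2]>90))):
    m=np.zeros(D.shape,np.uint8); m[y0:y1,x0:x1]=cond[y0:y1,x0:x1]
    N,l,st,ce=cv2.connectedComponentsWithStats(m)
    for i in range(1,N):
      if st[i,4]>8:
        v,u=np.nonzero(l==i); P=plane(n,np.c_[u,v],.0065 if nm=='all' else .012); r=cv2.minAreaRect((P[:,:2]*1000).astype(np.float32))
        w=np.linalg.svd(P[:,:2]-P[:,:2].mean(0),full_matrices=False)[2][0]
        print(n,nm,st[i,4],"mean",P[:,:2].mean(0).round(4),"rect",np.round(r[0],1),np.round(r[1],1),round(r[2],1),"pca",np.rad2deg(np.arctan2(w[1],w[0])).round(1))
E
sed -i 's/^for n in W:/if __name__=="__main__":\n for n in W:/' m.py; python3 - <<'E'
s=open('m.py').read().split('\n');i=[k for k,l in enumerate(s) if l.startswith(' for n in W')][0]
open('m.py','w').write('\n'.join(s[:i+1]+[' '+l for l in s[i+1:]]))
E
python3 m2.py
```

```text
scene 10 lo 39 x [-28.9 -26.3 -23.4] y [-7.6 17.7]
scene 10 hi 39 x [70.5 73.9 76.7] y [-10.7  17.1]
scene 20 lo 47 x [-32.4 -24.5 -22.4] y [-8.1 18. ]
scene 20 hi 62 x [72.1 75.  77.3] y [-10.1  17.9]
scene 30 lo 43 x [-34.9 -24.7 -22.8] y [-4.5 17.8]
scene 30 hi 59 x [71.6 75.  76.9] y [-9.8 18.1]
scene 40 lo 45 x [-32.3 -25.2 -22.6] y [-4.1 18. ]
scene 40 hi 69 x [72.1 74.5 77.3] y [-10.7  17.6]
scene 50 lo 50 x [-28.7 -25.2 -22.5] y [-3.8 17.9]
scene 50 hi 66 x [71.2 74.7 76.9] y [-10.8  17.8]
scene 60 lo 75 x [-32.8 -25.5 -22.9] y [-17.9  24.1]
scene 60 hi 66 x [73.  74.6 76.7] y [-10.9  18. ]
scene 70 lo 55 x [-35.4 -29.5 -24.4] y [-15.5  23.3]
scene 70 hi 70 x [71.5 74.4 76.6] y [-10.8  17.9]
scene 80 lo 43 x [-40.9 -35.8 -29.4] y [-19.   24.3]
scene 80 hi 69 x [70.9 74.3 76.9] y [-10.1  18. ]
scene 90 lo 33 x [-44.4 -39.  -34.8] y [-24.3  31.4]
scene 90 hi 72 x [66.9 74.4 76.2] y [-10.8  17.9]
scene 100 hi 76 x [67.6 74.4 76.6] y [-11.2  20.7]
scene 110 hi 130 x [64.9 72.7 75.8] y [-17.7  23.5]
scene 120 hi 61 x [55.4 67.4 71.3] y [-16.9  23.1]
scene 130 hi 52 x [50.9 62.1 66.9] y [-22.4  29.2]
scene 140 hi 23 x [54.8 59.2 62.4] y [-25.5  30.9]
top 60 lo 10 x [-35.4 -32.4 -29.5] y [-6.2  8.2]
top 70 lo 4 x [-35.4 -35.  -32.1] y [-5.   5.7]
top 110 hi 18 x [63.4 65.8 69.5] y [-9.2  7.7]
scene all 593 mean [0.6633 0.2079] rect [651.  207.1] [208.   24.9] 3.6 pca 2.6
scene col 29 mean [0.5664 0.2006] rect [566.9 200.6] [10.2 24.9] 87.7 pca 0.9
scene col 115 mean [0.7137 0.2081] rect [715.2 208.2] [37.3 24.2] 3.2 pca -13.7
top all 13 mean [0.7416 0.2099] rect [742.6 210. ] [12.9  6.1] 6.6 pca -173.3
top all 223 mean [0.6513 0.2053] rect [642.6 203.1] [175.   18.5] 5.3 pca -177.1
top col 62 mean [0.7128 0.2084] rect [711.8 209.5] [31.8 18.2] 6.6 pca -178.7
top col 24 mean [0.5655 0.2014] rect [566.  201.3] [24.2  5.9] 6.8 pca -175.0
```

```bash
cat > ov.py <<'E'
from h import *
O=np.array([.6509,-.2288,0]); yaw=np.deg2rad(-10.3)
def cr(s,y,t,O=O,yaw=yaw):
    a=np.deg2rad(25); x=s*np.cos(a)-t*np.sin(a); z=.09+s*np.sin(a)+t*np.cos(a)
    return O+[x*np.cos(yaw)-y*np.sin(yaw),x*np.sin(yaw)+y*np.cos(yaw),z]
def base(x,y,z=.012): return O+[x*np.cos(yaw)-y*np.sin(yaw),x*np.sin(yaw)+y*np.cos(yaw),z]
if __name__=="__main__":
  outs=[]
  for n,(x0,y0,x1,y1) in dict(scene=(110,215,190,325),top=(425,145,500,245)).items():
    p=cv2.resize(cv2.imread(f"pics/{n}0.png")[y0:y1,x0:x1],None,fx=5,fy=5,interpolation=cv2.INTER_CUBIC)
    def put(P,c):
        for u,v in (proj(n,P)+.5-[x0,y0])*5: cv2.circle(p,(int(u),int(v)),3,c,-1)
    for s in(.066,-.044):
      put([cr(s,e*y,t) for e in(1,-1) for y,t in((.012,0),(.012,.013),(.026,.03))],(0,0,255))
    put([cr(-.1,e*.012,t) for e in(1,-1) for t in(0,.013)],(0,200,0))
    put([base(x-.012,y-.003) for x in(-.115,.115) for y in(-.045,.045)],(255,0,255))
    outs.append(cv2.copyMakeBorder(p,0,550-p.shape[0],0,0,cv2.BORDER_CONSTANT))
  cv2.imwrite("pics/ov.png",np.hstack(outs))
  for w,P in(("ant",[.653,.206]),("seat",O[:2])):print(w,np.hypot(*P))
E
python3 ov.py
```

```text
ant 0.6847225715572695
seat 0.6899422077246761
```

View pics/ov.png

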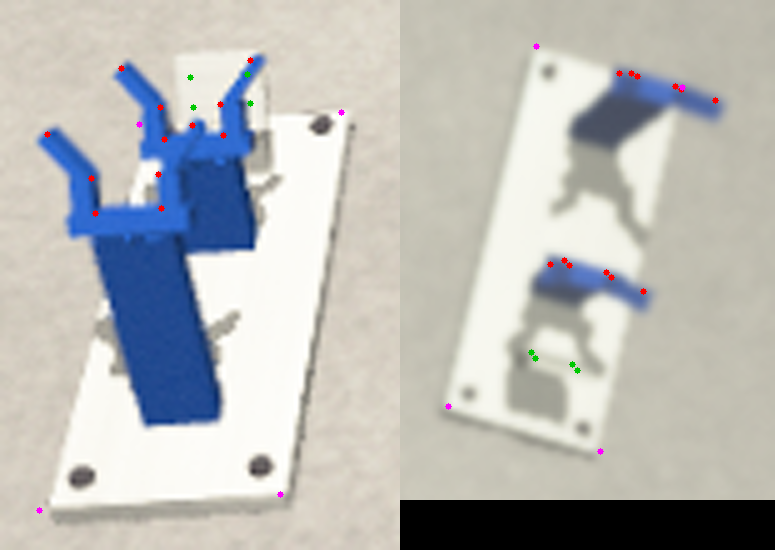

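Fork predictions land within about 1 px in both views. The overlay puts the cradle origin near (0.650, -0.2295), yaw -10.3°. The antenna is at (0.653, 0.206), yaw 2.7°. Lift and turn first.

Emit:
{"op": "step_arm", "data": {
  "rows": [
    {"gripper": 0, "dz": -40, "wz": 9},
    {"gripper": 0, "dz": -40, "wz": 8.7},
    {"gripper": 0}
  ],
  "squeeze": 25
}}

```text
invalid input
```

```bash
cat > go.py <<'E'
import sys,numpy as np
from rig import get_obs
from scipy.spatial.transform import Rotation as Ro
# usage: go.py x y z yaw pitch  (TCP target; tool x at yaw, tip raised by pitch deg)
x,y,z,yw,pt=map(float,sys.argv[1:6]); o=get_obs(); q=o['ee_rot']; R=Ro.from_quat([q[1],q[2],q[3],q[0]])
T=Ro.from_euler('ZY',[yw,-pt],degrees=True)*Ro.from_euler('x',180,degrees=True)
print("t",round(o['time_s'],2),"tcp",np.round(o['tcp_pos'],4),"F",np.round(o['contact_force'],1),"w",round(o['gripper_width'],3),"q",np.round(o['q'],2))
print("shift in tool mm",np.round(R.inv().apply(np.array([x,y,z])-o['tcp_pos'])*1e3,1),"rotvec tool deg",np.round(np.rad2deg((R.inv()*T).as_rotvec()),1), "toolx angle",np.round(np.rad2deg(np.arctan2(*R.apply([1,0,0])[1::-1])),1))
E
python3 go.py .653 .206 .15 2.7 0
```

```text
t 0.1 tcp [ 0.2344 -0.6324  0.2216] F [ 0.6  0.2 -0.1] w 1.0 q [ 1.19  0.47 -0.05  1.53  0.02  1.14 -0.08]
shift in tool mm [ 683.9 -640.6   72.7] rotvec tool deg [-0.1  0.  17.6] toolx angle 20.3
```

Emit:
{"op": "step_arm", "data": {
  "rows": [
    {"gripper": 0, "dx": 0, "dy": 0, "dz": -40, "wx": 0, "wy": 0, "wz": 9},
    {"gripper": 0, "dx": 0, "dy": 0, "dz": -40, "wx": 0, "wy": 0, "wz": 8.6},
    {"gripper": 0, "dx": 0, "dy": 0, "dz": 0, "wx": 0, "wy": 0, "wz": 0}
  ],
  "squeeze": 25
}}

```text
time_s: 0.48
tcp_pos: [0.2352, -0.6345, 0.3063]
ee_rot: [0.003, 1.0, 0.024, 0.001]
contact_force: [0.4, 0.3, -0.3]
gripper_width: 0.997
```

```bash
python3 go.py .653 .206 .2 2.7 0
```

```text
t 0.47 tcp [ 0.2352 -0.6345  0.3063] F [ 0.4  0.3 -0.3] w 0.997 q [ 1.14  0.41  0.02  1.43 -0.01  1.29 -0.36]
shift in tool mm [ 457.  -820.4  102. ] rotvec tool deg [ 0.4 -0.1  0. ] toolx angle 2.7
```

Emit:
{"op": "step_arm", "data": {
  "rows": [
    {"gripper": 0, "dx": 20, "dy": -37, "dz": 0, "wx": 0, "wy": 0, "wz": 0},
    {"gripper": 0, "dx": 25, "dy": -45, "dz": 0, "wx": 0, "wy": 0, "wz": 0},
    {"gripper": 0, "dx": 25, "dy": -45, "dz": 0, "wx": 0, "wy": 0, "wz": 0},
    {"gripper": 0, "dx": 25, "dy": -45, "dz": 0, "wx": 0, "wy": 0, "wz": 0},
    {"gripper": 0, "dx": 25, "dy": -45, "dz": 0, "wx": 0, "wy": 0, "wz": 0},
    {"gripper": 0, "dx": 25, "dy": -45, "dz": 0, "wx": 0, "wy": 0, "wz": 0},
    {"gripper": 0, "dx": 25, "dy": -45, "dz": 0, "wx": 0, "wy": 0, "wz": 0},
    {"gripper": 0, "dx": 25, "dy": -45, "dz": 0, "wx": 0, "wy": 0, "wz": 0},
    {"gripper": 0, "dx": 25, "dy": -45, "dz": 0, "wx": 0, "wy": 0, "wz": 0},
    {"gripper": 0, "dx": 25, "dy": -45, "dz": 0, "wx": 0, "wy": 0, "wz": 0},
    {"gripper": 0, "dx": 25, "dy": -45, "dz": 0, "wx": 0, "wy": 0, "wz": 0},
    {"gripper": 0, "dx": 25, "dy": -45, "dz": 5, "wx": 0, "wy": 0, "wz": 0},
    {"gripper": 0, "dx": 25, "dy": -45, "dz": 10, "wx": 0, "wy": 0, "wz": 0},
    {"gripper": 0, "dx": 25, "dy": -45, "dz": 15, "wx": 0, "wy": 0, "wz": 0},
    {"gripper": 0, "dx": 25, "dy": -45, "dz": 15, "wx": 0, "wy": 0, "wz": 0},
    {"gripper": 0, "dx": 25, "dy": -45, "dz": 15, "wx": 0, "wy": 0, "wz": 0},
    {"gripper": 0, "dx": 25, "dy": -45, "dz": 15, "wx": 0, "wy": 0, "wz": 0},
    {"gripper": 0, "dx": 25, "dy": -45, "dz": 15, "wx": 0, "wy": 0, "wz": 0},
    {"gripper": 0, "dx": 12, "dy": -18, "dz": 10, "wx": 0, "wy": 0, "wz": 0},
    {"gripper": 0, "dx": 0, "dy": 0, "dz": 0, "wx": 0, "wy": 0, "wz": 0}
  ]
}}

```text
time_s: 2.98
tcp_pos: [0.651, 0.2086, 0.2002]
ee_rot: [0.0, 1.0, 0.025, -0.002]
contact_force: [-0.0, -0.1, -0.0]
gripper_width: 0.997
```

```bash
python3 go.py .653 .206 .06 2.7 0
```

```text
t 2.98 tcp [0.651  0.2086 0.2002] F [-0.  -0.1 -0. ] w 0.997 q [-0.07  0.54 -0.45  1.51  0.25  1.15 -2.09]
shift in tool mm [  2.5   2.6 140.1] rotvec tool deg [0.  0.2 0.2] toolx angle 2.9
```

Emit:
{"op": "step_arm", "data": {
  "rows": [
    {"gripper": 0, "dx": 2.5, "dy": 2.5, "dz": 40, "wx": 0, "wy": 0.2, "wz": 0},
    {"gripper": 0, "dx": 0, "dy": 0, "dz": 50, "wx": 0, "wy": 0, "wz": 0},
    {"gripper": 0, "dx": 0, "dy": 0, "dz": 40, "wx": 0, "wy": 0, "wz": 0},
    {"gripper": 0, "dx": 0, "dy": 0, "dz": 30, "wx": 0, "wy": 0, "wz": 0},
    {"gripper": 0, "dx": 0, "dy": 0, "dz": 18, "wx": 0, "wy": 0, "wz": 0},
    {"gripper": 0, "dx": 0, "dy": 0, "dz": 10, "wx": 0, "wy": 0, "wz": 0},
    {"gripper": 0, "dx": 0, "dy": 0, "dz": 0, "wx": 0, "wy": 0, "wz": 0}
  ]
}}

```text
time_s: 3.85
tcp_pos: [0.6553, 0.205, 0.0148]
ee_rot: [0.0, 1.0, 0.024, 0.002]
contact_force: [-0.5, 0.2, 0.1]
gripper_width: 1.002
```

```bash
python3 go.py .653 .206 .003 2.7 0; python3 - <<'E'
from rig import *
import cv2
p,d=grab_frame("scene");cv2.imwrite("pics/s1.png",cv2.resize(p[120:330,240:480],None,fx=3,fy=2.8))
E
```

```text
t 3.85 tcp [0.6553 0.205  0.0148] F [-0.5  0.2  0.1] w 1.002 q [-0.11  0.74 -0.39  1.65  0.35  0.83 -2.17]
shift in tool mm [-2.3 -1.1 11.8] rotvec tool deg [ 0.  -0.2  0. ] toolx angle 2.7
```

View pics/s1.png

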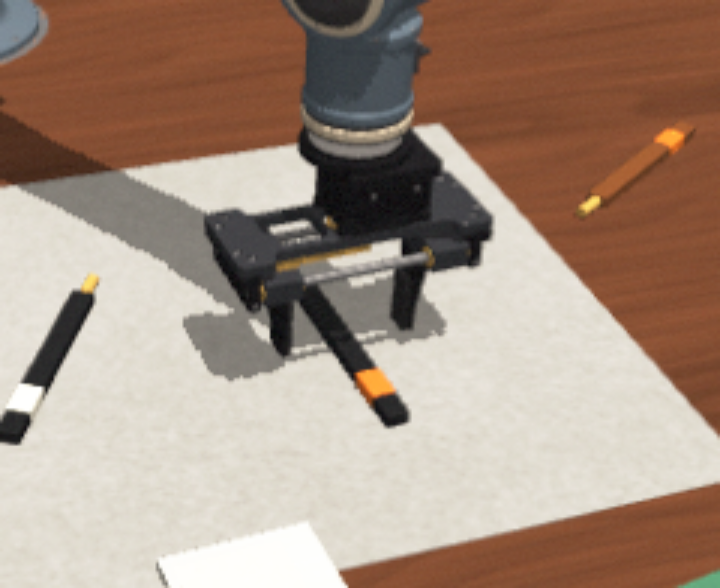

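The fingers straddle the antenna about centrally, at crop (290,330) and (405,310). Go down and close.

Emit:
{"op": "step_arm", "data": {
  "rows": [
    {"gripper": 0, "dx": -2, "dy": -1, "dz": 7, "wx": 0, "wy": 0, "wz": 0},
    {"gripper": 0, "dx": 0, "dy": 0, "dz": 4.5, "wx": 0, "wy": 0, "wz": 0},
    {"gripper": 0, "dx": 0, "dy": 0, "dz": 0, "wx": 0, "wy": 0, "wz": 0},
    {"gripper": 150, "dx": 0, "dy": 0, "dz": 0, "wx": 0, "wy": 0, "wz": 0},
    {"gripper": 200, "dx": 0, "dy": 0, "dz": 0, "wx": 0, "wy": 0, "wz": 0},
    {"gripper": 255, "dx": 0, "dy": 0, "dz": 0, "wx": 0, "wy": 0, "wz": 0},
    {"gripper": 255, "dx": 0, "dy": 0, "dz": 0, "wx": 0, "wy": 0, "wz": 0},
    {"gripper": 255, "dx": 0, "dy": 0, "dz": 0, "wx": 0, "wy": 0, "wz": 0},
    {"gripper": 255, "dx": 0, "dy": 0, "dz": 0, "wx": 0, "wy": 0, "wz": 0}
  ],
  "squeeze": 25
}}

```text
time_s: 5.03
tcp_pos: [0.6531, 0.2064, 0.003]
ee_rot: [-0.0, 1.0, 0.024, 0.002]
contact_force: [0.2, -0.3, -0.9]
gripper_width: 0.401
```

```bash
python3 go.py .653 .206 .22 2.7 0
```

```text
t 5.03 tcp [0.6531 0.2064 0.003 ] F [ 0.2 -0.3 -0.9] w 0.401 q [-0.11  0.75 -0.38  1.66  0.36  0.81 -2.18]
shift in tool mm [   0.6    0.4 -217. ] rotvec tool deg [ 0.  -0.2  0. ] toolx angle 2.7
```

Still closing (35 mm open), so wait.

Emit:
{"op": "step_arm", "data": {
  "rows": [
    {"gripper": 255, "dx": 0, "dy": 0, "dz": 0, "wx": 0, "wy": 0, "wz": 0},
    {"gripper": 255, "dx": 0, "dy": 0, "dz": 0, "wx": 0, "wy": 0, "wz": 0},
    {"gripper": 255, "dx": 0, "dy": 0, "dz": 0, "wx": 0, "wy": 0, "wz": 0},
    {"gripper": 255, "dx": 0, "dy": 0, "dz": 0, "wx": 0, "wy": 0, "wz": 0},
    {"gripper": 255, "dx": 0, "dy": 0, "dz": 0, "wx": 0, "wy": 0, "wz": 0}
  ]
}}

```text
time_s: 5.65
tcp_pos: [0.6531, 0.2064, 0.003]
ee_rot: [0.0, 1.0, 0.024, 0.002]
contact_force: [-1.3, -0.2, -0.7]
gripper_width: 0.203
```

The jaws read 17.7 mm, which matches 18. Lift gently, then check.

Emit:
{"op": "step_arm", "data": {
  "rows": [
    {"gripper": 255, "dx": 0, "dy": 0, "dz": -10, "wx": 0, "wy": 0, "wz": 0},
    {"gripper": 255, "dx": 0, "dy": 0, "dz": -25, "wx": 0, "wy": 0, "wz": 0},
    {"gripper": 255, "dx": 0, "dy": 0, "dz": -40, "wx": 0, "wy": 0, "wz": 0},
    {"gripper": 255, "dx": 0, "dy": 0, "dz": -45, "wx": 0, "wy": 0, "wz": 0},
    {"gripper": 255, "dx": 0, "dy": 0, "dz": -45, "wx": 0, "wy": 0, "wz": 0},
    {"gripper": 255, "dx": 0, "dy": 0, "dz": -35, "wx": 0, "wy": 0, "wz": 0},
    {"gripper": 255, "dx": 0, "dy": 0, "dz": -15, "wx": 0, "wy": 0, "wz": 0},
    {"gripper": 255, "dx": 0, "dy": 0, "dz": 0, "wx": 0, "wy": 0, "wz": 0}
  ]
}}

```text
time_s: 6.65
tcp_pos: [0.6526, 0.2065, 0.2188]
ee_rot: [-0.0, 1.0, 0.024, 0.003]
contact_force: [0.8, -0.9, -0.6]
gripper_width: 0.206
```

```bash
python3 go.py .650 -.2295 .22 -10.3 25; python3 - <<'E'
from rig import *
import cv2,numpy as np
p,d=grab_frame("scene");cv2.imwrite("pics/s2.png",p);np.save("pics/s2.npy",d);cv2.imwrite("pics/s2z.png",cv2.resize(p[60:300,240:480],None,fx=2.5,fy=2.5))
E
```

```text
t 6.65 tcp [0.6526 0.2065 0.2188] F [ 0.8 -0.9 -0.6] w 0.206 q [-0.06  0.53 -0.46  1.5   0.24  1.17 -2.08]
shift in tool mm [-23.3 435.4  -1.4] rotvec tool deg [-2.9 24.6 12.8] toolx angle 2.7
```

View pics/s2z.png

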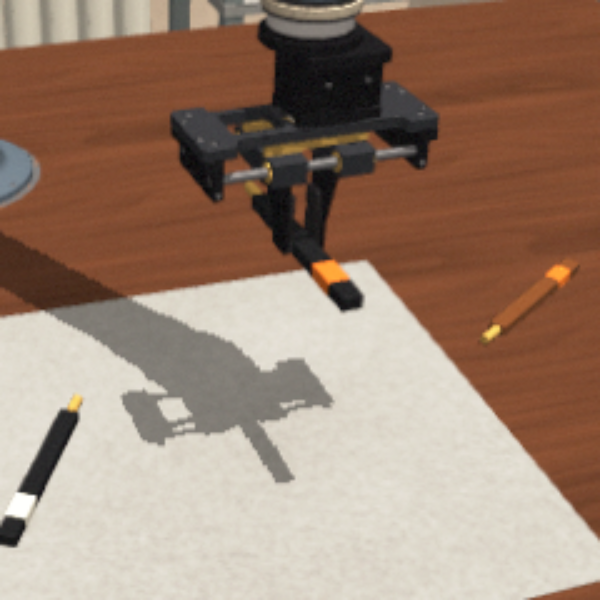

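Antenna held level, band at about (371,168) in full image. Turn and pitch it.

Emit:
{"op": "step_arm", "data": {
  "rows": [
    {"gripper": 255, "dx": 0, "dy": 0, "dz": -20, "wx": 0, "wy": 0, "wz": 6.5},
    {"gripper": 255, "dx": 0, "dy": 0, "dz": -20, "wx": 0, "wy": 0, "wz": 6.5},
    {"gripper": 255, "dx": 0, "dy": 0, "dz": 0, "wx": 0, "wy": 8, "wz": 0},
    {"gripper": 255, "dx": 0, "dy": 0, "dz": 0, "wx": 0, "wy": 8, "wz": 0},
    {"gripper": 255, "dx": 0, "dy": 0, "dz": 0, "wx": 0, "wy": 8.7, "wz": 0},
    {"gripper": 255, "dx": 0, "dy": 0, "dz": 0, "wx": 0, "wy": 0, "wz": 0}
  ]
}}

```text
time_s: 7.45
tcp_pos: [0.6481, 0.2069, 0.2546]
ee_rot: [0.02, 0.973, -0.085, 0.212]
contact_force: [-0.2, -0.2, -0.7]
gripper_width: 0.205
```

```bash
cat > tgt.py <<'E'
import sys,subprocess,numpy as np
s,t=float(sys.argv[1])/1e3,float(sys.argv[2])/1e3   # TCP along slope / normal mm from seat
a=np.deg2rad(25);yw=np.deg2rad(-10.3)
x=s*np.cos(a)-t*np.sin(a);z=.09+s*np.sin(a)+t*np.cos(a)
T=[.650+x*np.cos(yw),-.2295+x*np.sin(yw),z];print("target",np.round(T,4),flush=True)
subprocess.run(["python3","go.py",*map(str,T),"-10.3","25"])
E
python3 tgt.py 4 83
python3 - <<'E'
from h import *
H=cv2.cvtColor(cv2.imread("pics/s2.png"),cv2.COLOR_BGR2HSV);m=np.zeros((400,640),bool);m[150:185,355:390]=True
m&=(H[...,0]<20)&(H[...,1]>150);v,u=np.nonzero(m);print(len(u),plane("scene",[[u.mean(),v.mean()]],.226),cloud("scene",m,np.load("pics/s2.npy")).mean(0))
E
```

```text
target [ 0.6191 -0.2239  0.1669]
t 7.45 tcp [0.6481 0.2069 0.2546] F [-0.2 -0.2 -0.7] w 0.205 q [-0.24  0.31 -0.32  1.77  0.53  0.8  -2.59]
shift in tool mm [  5.2 428.9 100.5] rotvec tool deg [0.1 0.5 0.3] toolx angle -9.9
415 [[0.68461302 0.229894   0.226     ]] [0.42896346 0.35255352 0.06814464]
```

Emit:
{"op": "step_arm", "data": {
  "rows": [
    {"gripper": 255, "dx": 0, "dy": 20, "dz": 0, "wx": 0, "wy": 0, "wz": 0},
    {"gripper": 255, "dx": 0, "dy": 40, "dz": 0, "wx": 0, "wy": 0, "wz": 0},
    {"gripper": 255, "dx": 0, "dy": 45, "dz": 0, "wx": 0, "wy": 0, "wz": 0},
    {"gripper": 255, "dx": 0, "dy": 45, "dz": 0, "wx": 0, "wy": 0, "wz": 0},
    {"gripper": 255, "dx": 0, "dy": 45, "dz": 5, "wx": 0, "wy": 0, "wz": 0},
    {"gripper": 255, "dx": 0, "dy": 45, "dz": 10, "wx": 0, "wy": 0, "wz": 0},
    {"gripper": 255, "dx": 0, "dy": 45, "dz": 15, "wx": 0, "wy": 0, "wz": 0},
    {"gripper": 255, "dx": 0, "dy": 45, "dz": 20, "wx": 0, "wy": 0, "wz": 0},
    {"gripper": 255, "dx": 2, "dy": 45, "dz": 20, "wx": 0, "wy": 0.5, "wz": 0},
    {"gripper": 255, "dx": 3, "dy": 34, "dz": 20, "wx": 0, "wy": 0, "wz": 0},
    {"gripper": 255, "dx": 0, "dy": 20, "dz": 10, "wx": 0, "wy": 0, "wz": 0},
    {"gripper": 255, "dx": 0, "dy": 0, "dz": 0, "wx": 0, "wy": 0, "wz": 0},
    {"gripper": 255, "dx": 0, "dy": 0, "dz": 0, "wx": 0, "wy": 0, "wz": 0}
  ]
}}

```text
time_s: 9.07
tcp_pos: [0.6221, -0.2244, 0.1697]
ee_rot: [0.019, 0.972, -0.088, 0.219]
contact_force: [0.0, 0.3, 0.3]
gripper_width: 0.203
```

```bash
python3 tgt.py 4 83
python3 - <<'E'
from rig import *
import cv2,numpy as np
P={}
for n in("scene","top"):
    p,d=grab_frame(n);cv2.imwrite(f"pics/{n}3.png",p);np.save(f"pics/{n}3.npy",d);P[n]=p
cv2.imwrite("pics/z3.png",np.hstack([cv2.resize(P["scene"][150:330,80:220],None,fx=3,fy=3),cv2.resize(P["top"][110:290,420:540],None,fx=3,fy=3)]))
E
```

```text
target [ 0.6191 -0.2239  0.1669]
t 9.07 tcp [ 0.6221 -0.2244  0.1697] F [0.  0.3 0.3] w 0.203 q [ 0.54  0.34 -0.29  1.96  0.11  0.42 -1.55]
shift in tool mm [-4.   0.   1.1] rotvec tool deg [-0.1 -0.4 -0. ] toolx angle -10.3
```

View pics/z3.png

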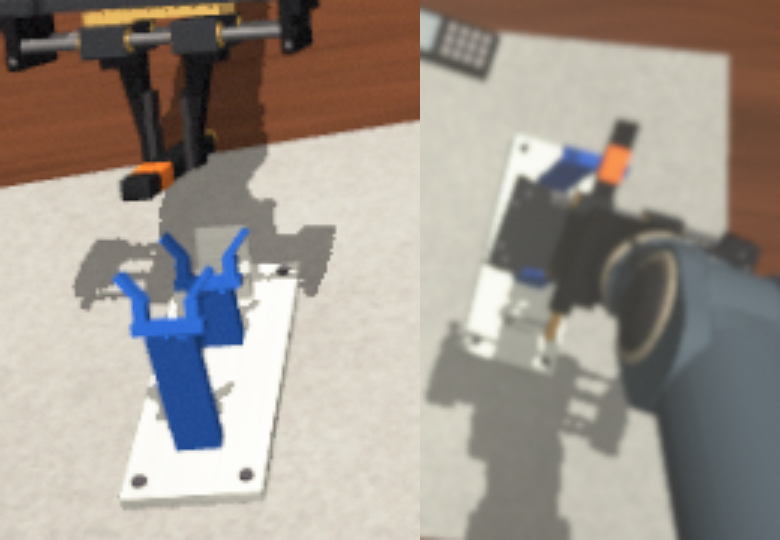

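```bash
cat > band.py <<'E'
import sys
from h import *
from scipy.optimize import least_squares
t=sys.argv[1]; R=[]
for n in("scene","top"):
    H=cv2.cvtColor(cv2.imread(f"pics/{n}{t}.png"),cv2.COLOR_BGR2HSV);m=np.zeros((400,640),np.uint8)
    x0,y0,x1,y1=dict(scene=(100,170,190,330),top=(440,130,510,200))[n]
    m[y0:y1,x0:x1]=((H[...,0]<17)&(H[...,1]>190)&(H[...,2]>120))[y0:y1,x0:x1]
    N,l,st,ce=cv2.connectedComponentsWithStats(m);i=1+np.argmax(st[1:,4]);print(n,st[i],ce[i].round(1))
    R.append((n,ce[i]))
r=least_squares(lambda P:np.concatenate([(proj(n,P)[0]-c) for n,c in R]),[.68,-.23,.2]);print("band",r.x.round(4),"res",r.fun.round(2))
O=np.array([.650,-.2295,.09]);a=np.deg2rad(25);yw=np.deg2rad(-10.3)
d=r.x-O;x=d[0]*np.cos(yw)+d[1]*np.sin(yw);y=-d[0]*np.sin(yw)+d[1]*np.cos(yw)
print("s,y,t mm",np.round([(x*np.cos(a)+d[2]*np.sin(a))*1e3,y*1e3,(-x*np.sin(a)+d[2]*np.cos(a))*1e3],1))
E
python3 band.py 3
```

```text
scene [126 204  12   9  53] [132.7 206.5]Traceback (most recent call last):
  File "band.py", line 9, in <module>
    N,l,st,ce=cv2.connectedComponentsWithStats(m);i=1+np.argmax(st[1:,4]);print(n,st[i],ce[i].round(1))
                                                      ~~~~~~~~~^^^^^^^^^^
    return _wrapfunc(a, 'argmax', axis=axis, out=out, **kwds)
    return bound(*args, **kwds)
ValueError: attempt to get argmax of an empty sequence
```

Emit:
{"op": "step_arm", "data": {
  "rows": [
    {"gripper": 255, "dx": -2, "dy": 0, "dz": 10, "wx": 0, "wy": 0, "wz": 0},
    {"gripper": 255, "dx": -2, "dy": 0, "dz": 15, "wx": 0, "wy": -0.4, "wz": 0},
    {"gripper": 255, "dx": 0, "dy": 0, "dz": 5, "wx": 0, "wy": 0, "wz": 0},
    {"gripper": 255, "dx": 0, "dy": 0, "dz": 0, "wx": 0, "wy": 0, "wz": 0}
  ]
}}

```text
time_s: 9.68
tcp_pos: [0.6309, -0.2253, 0.1394]
ee_rot: [0.019, 0.973, -0.087, 0.215]
contact_force: [0.2, -0.2, -0.8]
gripper_width: 0.207
```

```bash
python3 tgt.py 4 53
```

```text
target [ 0.6315 -0.2261  0.1397]
t 9.68 tcp [ 0.6309 -0.2253  0.1394] F [ 0.2 -0.2 -0.8] w 0.207 q [ 0.51  0.39 -0.26  1.96  0.14  0.37 -1.57]
shift in tool mm [0.9 0.7 0.1] rotvec tool deg [-0.1  0.1  0. ] toolx angle -10.3
```

```bash
sed -i 's/H\[...,1\]>190)&(H\[...,2\]>120/H[...,1]>(190 if n=="scene" else 130))\&(H[...,2]>110/' band.py; python3 band.py 3; python3 - <<'E'
from rig import *
import cv2,numpy as np
for n in("scene","top"):
    p,d=grab_frame(n);cv2.imwrite(f"pics/{n}4.png",p)
    if n=="scene":cv2.imwrite("pics/z4.png",cv2.resize(p[180:320,90:210],None,fx=4,fy=4,interpolation=cv2.INTER_CUBIC))
E
python3 band.py 4
```

```text
scene [126 204  12   9  53] [132.7 206.5]
top [480 158  10  13  88] [484.2 164.2]
band [ 0.6734 -0.2291  0.2025] res [-1.   -0.17 -1.38 -0.18]
s,y,t mm [68.4  4.6 92.3]
scene [128 221  13   9  55] [135.3 223.6]
top [476 158  10  13  88] [480.4 164.3]
band [ 0.6826 -0.2305  0.1717] res [-1.02 -0.16 -1.43 -0.2 ]
s,y,t mm [63.7  4.8 60.4]
```

View pics/z4.png

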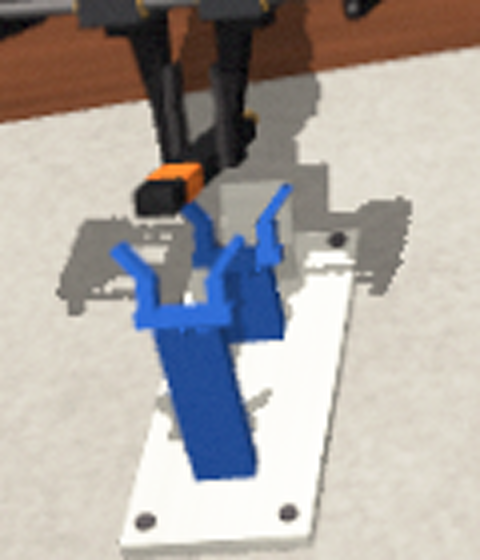

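```bash
python3 - <<'E'
from h import *
import ov
p=cv2.resize(cv2.imread("pics/scene4.png")[180:320,90:210],None,fx=5,fy=5,interpolation=cv2.INTER_CUBIC)
q=cv2.resize(cv2.imread("pics/top4.png")[130:240,430:530],None,fx=5,fy=5,interpolation=cv2.INTER_CUBIC)
O=np.array([.650,-.2295,0])
P=[ov.cr(s,y,t,O) for s in(.103,) for y in(-.0097,.0083) for t in(.05,.063)]+[ov.cr(s,y,.063,O) for s in(.05,.08) for y in(-.0097,.0083)]
F=[ov.cr(s,e*y,t,O) for s in(.066,) for e in(1,-1) for y,t in((.012,0),(.012,.013),(.026,.03))]
for im,n,o in((p,"scene",[90,180]),(q,"top",[430,130])):
  for L,c in((P,(0,255,0)),(F,(0,0,255))):
    for u,v in (proj(n,L)+.5-o)*5: cv2.circle(im,(int(u),int(v)),3,c,-1)
q=cv2.copyMakeBorder(q,0,50,0,0,cv2.BORDER_CONSTANT)
cv2.imwrite("pics/z4o.png",np.hstack([p[:550,:300],q]))
E
```

```text
Traceback (most recent call last):
ValueError: all the input array dimensions except for the concatenation axis must match exactly, but along dimension 0, the array at index 0 has size 550 and the array at index 1 has size 600
```

```bash
python3 - <<'E'
from h import *
import ov
p=cv2.resize(cv2.imread("pics/scene4.png")[180:320,90:210],None,fx=5,fy=5,interpolation=cv2.INTER_CUBIC)
q=cv2.resize(cv2.imread("pics/top4.png")[130:240,430:530],None,fx=5,fy=5,interpolation=cv2.INTER_CUBIC)
O=np.array([.650,-.2295,0])
P=[ov.cr(s,y,t,O) for s in(.103,) for y in(-.0097,.0083) for t in(.05,.063)]+[ov.cr(s,y,.063,O) for s in(.05,.08) for y in(-.0097,.0083)]
F=[ov.cr(s,e*y,t,O) for s in(.066,) for e in(1,-1) for y,t in((.012,0),(.012,.013),(.026,.03))]
for im,n,o in((p,"scene",[90,180]),(q,"top",[430,130])):
  for L,c in((P,(0,255,0)),(F,(0,0,255))):
    for u,v in (proj(n,L)+.5-o)*5: cv2.circle(im,(int(u),int(v)),3,c,-1)
cv2.imwrite("pics/z4o.png",np.hstack([p[:550,:300],q[:550,:480]]))
E
```

```text
(no output)
```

View pics/z4o.png

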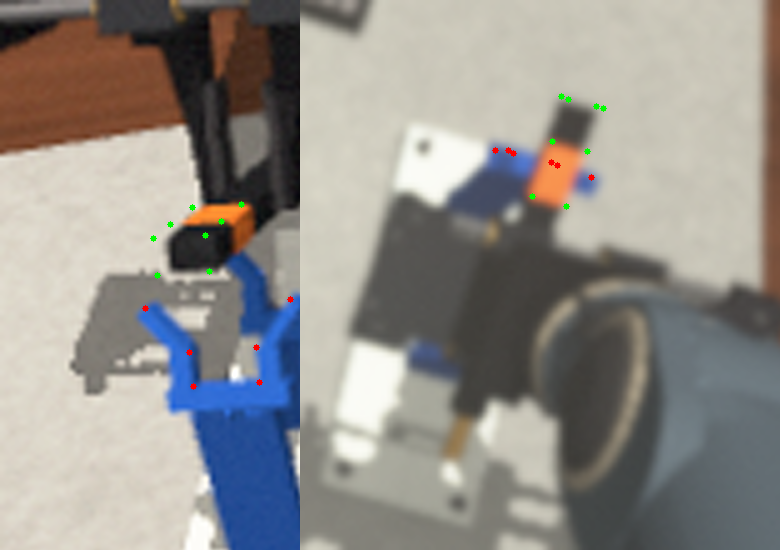

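In the scene overlay the tip sits about 2.6 px (5 mm) to +y of my prediction. The top view says about 2 mm. I'll shift 3 mm toward -y, lower to just above the flares and look again.

Emit:
{"op": "step_arm", "data": {
  "rows": [
    {"gripper": 255, "dx": 1, "dy": 3, "dz": 8, "wx": 0, "wy": 0, "wz": 0},
    {"gripper": 255, "dx": 0, "dy": 0, "dz": 10, "wx": 0, "wy": 0, "wz": 0},
    {"gripper": 255, "dx": 0, "dy": 0, "dz": 4, "wx": 0, "wy": 0, "wz": 0},
    {"gripper": 255, "dx": 0, "dy": 0, "dz": 0, "wx": 0, "wy": 0, "wz": 0}
  ]
}}

```text
time_s: 10.28
tcp_pos: [0.6403, -0.2303, 0.1203]
ee_rot: [0.019, 0.972, -0.087, 0.215]
contact_force: [1.4, 0.5, -0.8]
gripper_width: 0.201
```

```bash
python3 tgt.py 4 31; python3 - <<'E'
from rig import *
import cv2,numpy as np
for n in("scene","top"):
    p,d=grab_frame(n);cv2.imwrite(f"pics/{n}5.png",p)
    if n=="scene":cv2.imwrite("pics/z5.png",cv2.resize(p[200:290,100:190],None,fx=6,fy=6,interpolation=cv2.INTER_CUBIC))
E
python3 band.py 5
```

```text
target [ 0.6407 -0.2278  0.1198]
t 10.28 tcp [ 0.6403 -0.2303  0.1203] F [ 1.4  0.5 -0.8] w 0.201 q [ 0.5   0.43 -0.24  1.95  0.15  0.34 -1.58]
shift in tool mm [-0.3 -2.5  0.4] rotvec tool deg [-0.1  0.1  0. ] toolx angle -10.3
scene [128 233  12   8  54] [134.5 235.3]
top [475 157  10  13  82] [479.6 163.3]
band [ 0.6914 -0.2355  0.1527] res [-0.98 -0.15 -1.39 -0.2 ]
s,y,t mm [64.4  1.5 39.1]
```

View pics/z5.png

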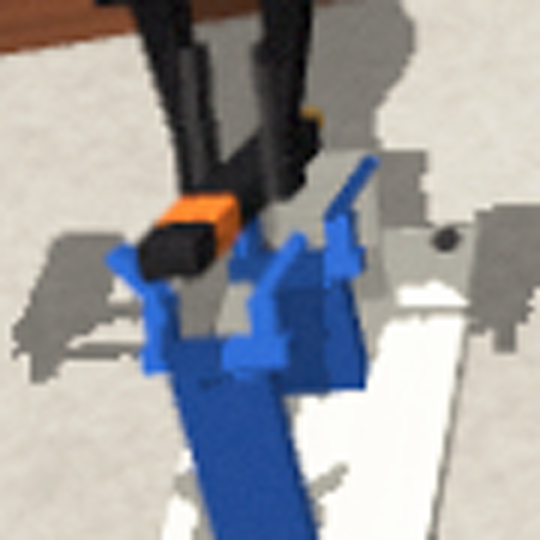

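```bash
cat > ov5.py <<'E'
from h import *
import ov,sys
t,s0,y0,t0=sys.argv[1],*[float(a)/1e3 for a in sys.argv[2:5]]
O=np.array([.650,-.2295,0])
f=8
ims=[]
for n,(x0,v0,x1,v1) in dict(scene=(110,205,160,275),top=(450,140,500,210)).items():
  im=cv2.resize(cv2.imread(f"pics/{n}{t}.png")[v0:v1,x0:x1],None,fx=f,fy=f,interpolation=cv2.INTER_CUBIC)
  P=lambda pts:np.int32(((proj(n,pts)+.5-[x0,v0])*f))
  c=lambda s,y,t:ov.cr(s,y,t,O)
  cv2.polylines(im,[P([c(s0+.1,y0+a,t0+b) for a,b in((-.009,0),(.009,0),(.009,.013),(-.009,.013))])],True,(0,255,0),1)
  cv2.polylines(im,[P([c(s0+.1-l,y0+a,t0+.013) for l,a in((0,-.009),(.06,-.009),(.06,.009),(0,.009))])],True,(0,255,0),1)
  cv2.polylines(im,[P([c(.066,y,h) for y,h in((-.026,.03),(-.012,.013),(-.012,0),(.012,0),(.012,.013),(.026,.03))])],False,(0,0,255),1)
  ims.append(im)
cv2.imwrite("pics/ov5.png",np.hstack(ims))
E
python3 ov5.py 5 4 -0.7 28
```

```text
(no output)
```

View pics/ov5.png

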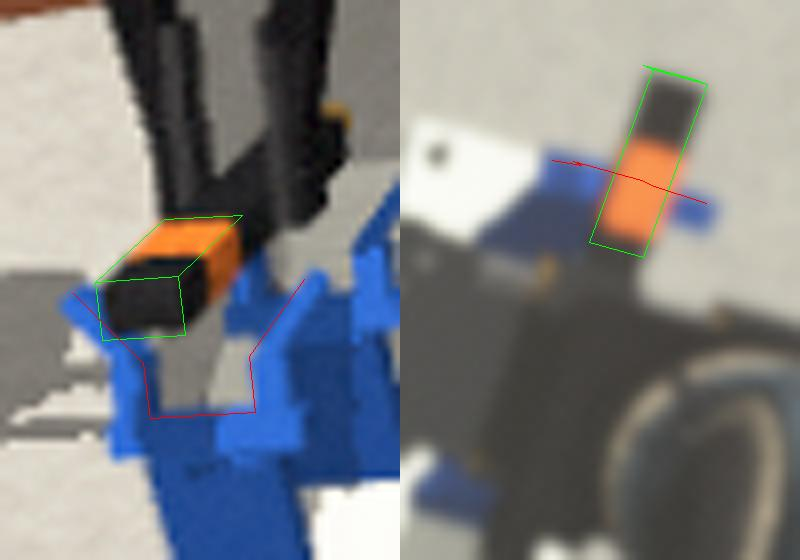

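The antenna tip is centred between the prongs to within about 2 mm in both views. It sits slightly downhill, so I shift 3 mm uphill and lower it.

Emit:
{"op": "step_arm", "data": {
  "rows": [
    {"gripper": 255, "dx": 3, "dy": 0, "dz": 6, "wx": 0, "wy": 0, "wz": 0},
    {"gripper": 255, "dx": 0, "dy": 0, "dz": 6, "wx": 0, "wy": 0, "wz": 0},
    {"gripper": 255, "dx": 0, "dy": 0, "dz": 5, "wx": 0, "wy": 0, "wz": 0},
    {"gripper": 255, "dx": 0, "dy": 0, "dz": 3, "wx": 0, "wy": 0, "wz": 0},
    {"gripper": 255, "dx": 0, "dy": 0, "dz": 0, "wx": 0, "wy": 0, "wz": 0}
  ]
}}

```text
time_s: 11.0
tcp_pos: [0.6513, -0.2323, 0.1037]
ee_rot: [0.019, 0.972, -0.087, 0.215]
contact_force: [0.3, -0.3, -0.7]
gripper_width: 0.203
```

```bash
python3 tgt.py 7 3; python3 - <<'E'
from rig import *
import cv2,numpy as np
for n in("scene","top"):
    p,d=grab_frame(n);cv2.imwrite(f"pics/{n}6.png",p)
E
python3 band.py 6;python3 ov5.py 6 4 -0.7 8
```

```text
target [ 0.655  -0.2304  0.0957]
t 11.0 tcp [ 0.6513 -0.2323  0.1037] F [ 0.3 -0.3 -0.7] w 0.203 q [ 0.48  0.47 -0.23  1.93  0.16  0.32 -1.59]
shift in tool mm [-0.4 -2.5  8.6] rotvec tool deg [-0.1  0.   0. ] toolx angle -10.3
scene [128 243  13  10  63] [135.3 246.2]
top [474 156   9  12  79] [478.1 161.4]
band [ 0.702  -0.2374  0.1361] res [-0.92 -0.14 -1.34 -0.2 ]
s,y,t mm [67.2  1.5 19.6]
```

View pics/ov5.png

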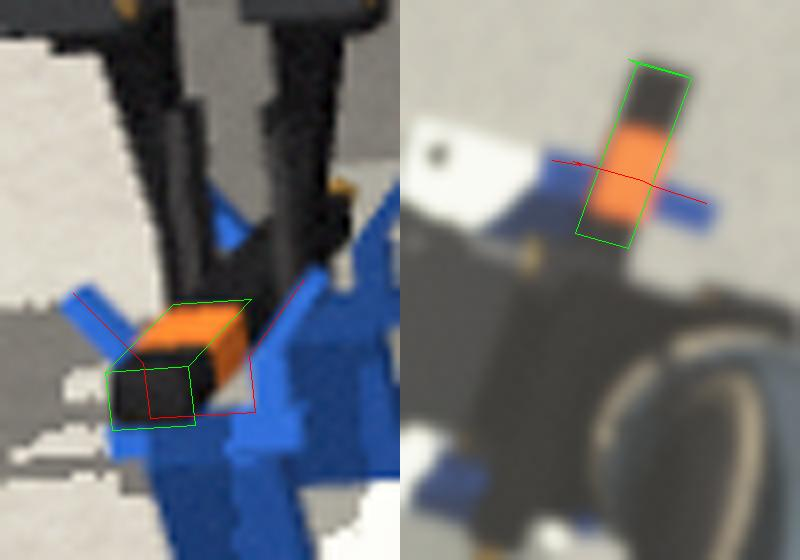

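Emit:
{"op": "step_arm", "data": {
  "rows": [
    {"gripper": 255, "dx": 0, "dy": 0, "dz": 3, "wx": 0, "wy": 0, "wz": 0},
    {"gripper": 255, "dx": 0, "dy": 0, "dz": 2, "wx": 0, "wy": 0, "wz": 0},
    {"gripper": 255, "dx": 0, "dy": 0, "dz": 0, "wx": 0, "wy": 0, "wz": 0}
  ]
}}

```text
time_s: 11.48
tcp_pos: [0.6534, -0.2327, 0.0993]
ee_rot: [0.019, 0.972, -0.087, 0.215]
contact_force: [-0.2, -0.1, -0.6]
gripper_width: 0.207
```

```bash
python3 tgt.py 7 3
```

```text
target [ 0.655  -0.2304  0.0957]
t 11.47 tcp [ 0.6534 -0.2327  0.0993] F [-0.2 -0.1 -0.6] w 0.207 q [ 0.48  0.48 -0.22  1.93  0.17  0.31 -1.59]
shift in tool mm [-0.5 -2.6  3.7] rotvec tool deg [-0.1  0.   0. ] toolx angle -10.3
```

Emit:
{"op": "step_arm", "data": {
  "rows": [
    {"gripper": 255, "dx": 0, "dy": 0, "dz": 1.5, "wx": 0, "wy": 0, "wz": 0},
    {"gripper": 255, "dx": 0, "dy": 0, "dz": 1.5, "wx": 0, "wy": 0, "wz": 0},
    {"gripper": 255, "dx": 0, "dy": 0, "dz": 0, "wx": 0, "wy": 0, "wz": 0}
  ]
}}

```text
time_s: 11.85
tcp_pos: [0.6547, -0.2329, 0.0966]
ee_rot: [0.019, 0.972, -0.087, 0.216]
contact_force: [0.3, 0.5, -1.8]
gripper_width: 0.203
```

Emit:
{"op": "step_arm", "data": {
  "rows": [
    {"gripper": 255, "dx": 0, "dy": 0, "dz": 1, "wx": 0, "wy": 0, "wz": 0},
    {"gripper": 255, "dx": 0, "dy": 0, "dz": 1, "wx": 0, "wy": 0, "wz": 0},
    {"gripper": 255, "dx": 0, "dy": 0, "dz": 0, "wx": 0, "wy": 0, "wz": 0}
  ]
}}

```text
time_s: 12.22
tcp_pos: [0.6555, -0.2331, 0.0954]
ee_rot: [0.019, 0.972, -0.087, 0.216]
contact_force: [-3.3, 0.6, 3.1]
gripper_width: 0.201
```

```bash
python3 tgt.py 7 3; python3 - <<'E'
from rig import *
import cv2,numpy as np
for n in("scene","top"):
    p,d=grab_frame(n);cv2.imwrite(f"pics/{n}7.png",p)
E
python3 band.py 7;python3 ov5.py 7 4 -0.7 0
```

```text
target [ 0.655  -0.2304  0.0957]
t 12.22 tcp [ 0.6555 -0.2331  0.0954] F [-3.3  0.6  3.1] w 0.201 q [ 0.47  0.49 -0.22  1.93  0.17  0.3  -1.6 ]
shift in tool mm [-0.7 -2.6 -0.7] rotvec tool deg [-0.  0.  0.] toolx angle -10.3
scene [129 248  12  10  61] [135.5 251. ]
top [473 155   9  12  77] [477.2 160.8]
band [ 0.7061 -0.2384  0.1283] res [-0.76 -0.11 -1.1  -0.16]
s,y,t mm [67.7  1.3 10.7]
```

View pics/ov5.png

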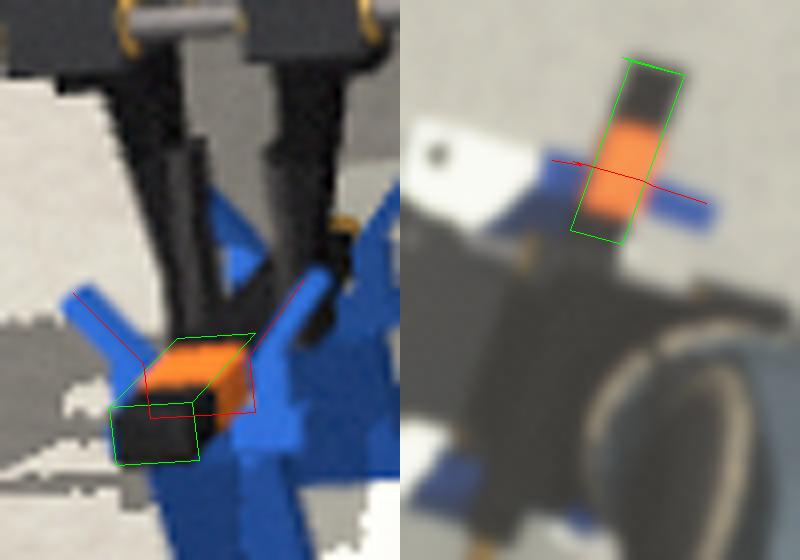

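Contact force is about 4.5 N along the slope normal, so it is seated. Release.

Emit:
{"op": "step_arm", "data": {
  "rows": [
    {"gripper": 180, "dx": 0, "dy": 0, "dz": 0, "wx": 0, "wy": 0, "wz": 0},
    {"gripper": 150, "dx": 0, "dy": 0, "dz": 0, "wx": 0, "wy": 0, "wz": 0},
    {"gripper": 100, "dx": 0, "dy": 0, "dz": 0, "wx": 0, "wy": 0, "wz": 0},
    {"gripper": 80, "dx": 0, "dy": 0, "dz": 0, "wx": 0, "wy": 0, "wz": 0},
    {"gripper": 80, "dx": 0, "dy": 0, "dz": 0, "wx": 0, "wy": 0, "wz": 0},
    {"gripper": 80, "dx": 0, "dy": 0, "dz": 0, "wx": 0, "wy": 0, "wz": 0}
  ]
}}

```text
time_s: 13.08
tcp_pos: [0.6556, -0.2331, 0.0949]
ee_rot: [0.019, 0.972, -0.087, 0.216]
contact_force: [0.8, 0.1, 0.2]
gripper_width: 0.677
```

```bash
python3 tgt.py 7 100; python3 - <<'E'
from rig import *
import cv2,numpy as np
for n in("scene","top"):
    p,d=grab_frame(n);cv2.imwrite(f"pics/{n}8.png",p)
E
python3 band.py 8;python3 ov5.py 8 4 -0.7 0
```

```text
target [ 0.6147 -0.2231  0.1836]
t 13.07 tcp [ 0.6556 -0.2331  0.0949] F [0.8 0.1 0.2] w 0.677 q [ 0.47  0.49 -0.22  1.93  0.17  0.3  -1.6 ]
shift in tool mm [ -0.7  -2.7 -98.1] rotvec tool deg [-0.1  0.   0. ] toolx angle -10.3
scene [129 248  12  10  57] [135.3 251. ]
top [473 155   9  12  77] [477.2 160.8]
band [ 0.7061 -0.2386  0.1285] res [-0.71 -0.11 -1.03 -0.15]
s,y,t mm [67.7  1.1 10.9]
```

View pics/ov5.png

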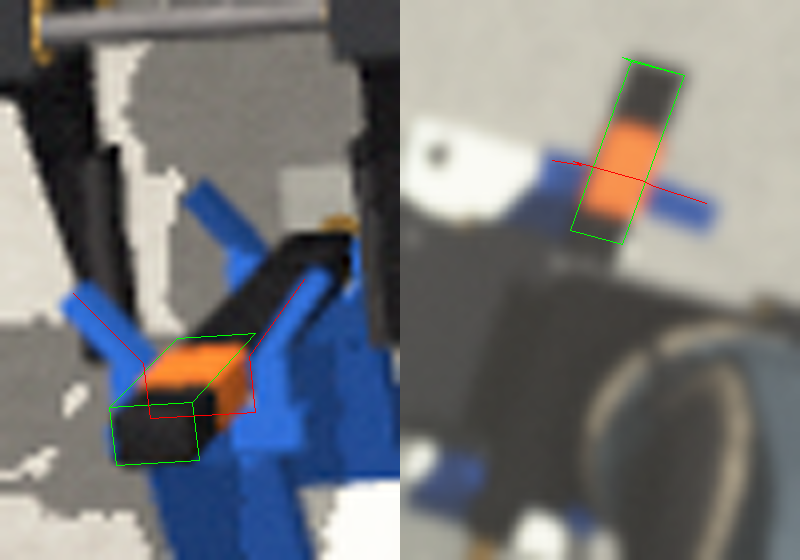

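The band did not move on release, at (135,251) in the scene view and (477,161) in the top view. The antenna lies in both forks. Retreat along the fingers.

Emit:
{"op": "step_arm", "data": {
  "rows": [
    {"gripper": 80, "dx": 0, "dy": 0, "dz": -6, "wx": 0, "wy": 0, "wz": 0},
    {"gripper": 80, "dx": 0, "dy": 0, "dz": -12, "wx": 0, "wy": 0, "wz": 0},
    {"gripper": 80, "dx": 0, "dy": 0, "dz": -20, "wx": 0, "wy": 0, "wz": 0},
    {"gripper": 80, "dx": 0, "dy": 0, "dz": -25, "wx": 0, "wy": 0, "wz": 0},
    {"gripper": 80, "dx": 0, "dy": 0, "dz": -30, "wx": 0, "wy": 0, "wz": 0},
    {"gripper": 80, "dx": 0, "dy": 0, "dz": -30, "wx": 0, "wy": 0, "wz": 0},
    {"gripper": 80, "dx": 0, "dy": 0, "dz": -20, "wx": 0, "wy": 0, "wz": 0},
    {"gripper": 80, "dx": 0, "dy": 0, "dz": 0, "wx": 0, "wy": 0, "wz": 0},
    {"gripper": 80, "dx": 0, "dy": 0, "dz": 0, "wx": 0, "wy": 0, "wz": 0}
  ]
}}

```text
time_s: 14.3
tcp_pos: [0.5957, -0.2224, 0.2239]
ee_rot: [0.019, 0.972, -0.088, 0.215]
contact_force: [-1.1, -0.3, -0.1]
gripper_width: 0.683
```

```bash
python3 tgt.py 7 143; python3 - <<'E'
from rig import *
import cv2,numpy as np
P={}
for n in("scene","top"):
    p,d=grab_frame(n);cv2.imwrite(f"pics/{n}9.png",p);P[n]=p
cv2.imwrite("pics/z9.png",np.hstack([cv2.resize(P["scene"][195:325,100:280],None,fx=3,fy=3,interpolation=cv2.INTER_CUBIC),cv2.resize(P["top"][120:250,430:510],None,fx=3,fy=3,interpolation=cv2.INTER_CUBIC)]))
a=cv2.imread("pics/scene0.png")[205:290,225:290].astype(int);b=P["scene"][205:290,225:290].astype(int);print("spare diff",np.abs(a-b).mean())
E
python3 band.py 9
```

```text
target [ 0.5968 -0.2198  0.2226]
t 14.3 tcp [ 0.5957 -0.2224  0.2239] F [-1.1 -0.3 -0.1] w 0.683 q [ 0.6   0.24 -0.33  1.95  0.06  0.53 -1.49]
shift in tool mm [-0.  -2.7  1.4] rotvec tool deg [-0.1  0.1  0. ] toolx angle -10.3
spare diff 5.758974358974359
scene [129 248  12  10  60] [135.4 251.2]
top [473 155   9  12  76] [477.3 160.8]
band [ 0.7063 -0.2385  0.1282] res [-0.78 -0.12 -1.13 -0.17]
s,y,t mm [67.8  1.2 10.5]
```

View pics/z9.png

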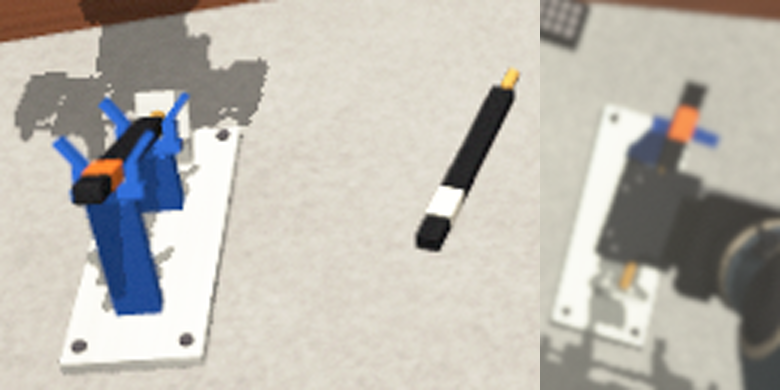

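The antenna lies in both forks with its tip uphill and its connector by the stop plate. The gripper is about 130 mm clear, and the spare is still at about (256,248). Hand in.

```bash
python3 -c "
from rig import *
print(finish_job())"
```

```text
the job is handed in; nothing more can be done
None
```

I laid the orange-banded antenna in both forks of the cradle, connector downhill by the stop plate and tip uphill. I let go of it and backed off about 140 mm before handing the job in, at about 14.4 s of the 42 s. No verdict came back, so the points below are my own checks.

- **Seating:** About 4.5 N of contact showed when the antenna was lowered. The band stayed within 0.2 px in both cameras after release and retreat.
- **Position:** The antenna's middle is about 5–8 mm uphill of the seat point and within about 2 mm sideways. The limits are 20 mm uphill and 15 mm sideways.
- **Angle:** I did not measure the released antenna's slope. The gripper held it within about 0.1 degrees of 25 degrees, in line with the cradle, and the band height fits an antenna lying on the slope line. In the picture both forks look occupied.
- **Spare:** The white-banded antenna is at the same place in the scene view. A crude picture difference around it gave 5.8 grey levels. I took that for noise and shading and did not look further.
- **Camera disagreement:** While lining up, the two cameras disagreed by about 1 px (2–3 mm) on where the antenna lay sideways. I used a compromise between them and moved it 3 mm across before lowering.

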